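# Load the jig fixtures into the T-track

### The arm

A 6-joint arm with a two-finger parallel gripper is mounted at the origin on the work surface. World frame = base frame: x ahead of the robot, y to its left, z up, the work surface at z = 0. Lengths are in mm, angles in rad, forces in N, time in s.
With the tool pointing down it reaches from about 350 to 975 mm from the base axis. Payload 7.1 kg.
Tool frame: the origin (TCP) lies between the finger pads; the fingertips stand 19 mm ahead of it and the grasp point (between the pads) is the TCP (ctrl.finger_overhang is the distance from the TCP to the fingertips, in mm); z points along the fingers, y is the line along which they close (so a half turn about z gives the same grasp; the last joint's range is limited). The gripper opens to 88 mm and grips with 3 to 60 N. Pads are 20 mm wide; open, the fingers measure 115 mm over their backs; the gripper's body (75 mm by 178 mm) begins 61 mm behind the grasp point.
Start: joints at [-1.205, 0.423, 1.63, -0, 1.089, -0.019], TCP at [234.625, -579.272, 241.675] pointing down, gripper open.
Joint ranges: [-3, 3], [-0.9, 2.11], [0.09, 2.58], [-1.31, 4.45], [0.11, 2.69], [-2.54, 2.54]. Speed limits (rad/s): [2.39, 2.39, 3.01, 3.14, 3.14, 3.14].

### API

Orientations are given as a rotation vector (axis times angle).
In Python, from workcell import ctrl gives the robot as it stands. The module is installed in compiled form; this text tells all that it offers.
- The arm moves only by the tool arm_command, never from a script. Its argument "rows" is one flat list of numbers, 7 for each row, row after row: the turn, a rotation vector about the tool's x, y, z scaled (see below), then the shift along the tool's x, y, z scaled (see below), then the opening, from -1 (shut) to 1 (fully open). A call has 1 to 5 rows; each row is the pose to reach, as a shift and turn from the pose commanded when the call began, along the tool's axes at that moment, turning the shorter way round; what a row does not reach only later rows make up. The controller multiplies each number of a shift by 80 mm and each number of a turn by 180 degrees. A row lasts 1/10 s, in which the tool goes at most 50 mm and 8.59 degrees, less where a joint would pass 70% of its speed; a pose out of reach is approached as far as the arm can. A call with a number of a shift or a turn outside -1 to 1 is refused whole. A call with a gripper value outside its range is refused whole. The fingers move at their own pace and stop on an object; the grip force is fixed at half the most. Time passes only in rows, so rows that repeat a pose let the fingers close. It gives the time, the measured TCP pose, the force, the opening and the grip force at its end, in the units of the state.
- ctrl.get_obs(): the state, without advancing time (a new reading comes with each control period).
- ctrl.get_image(name): name is "side" or "top" or "wrist"; returns (picture, depth): 480x640x3 uint8, red, green, blue; 480x640 float32, mm along the optical axis (not along the pixel's ray), 0 where there is no reading.
- ctrl.camera_params(name): a dict with "camera_matrix" (3x3 intrinsics, pixels), "world_to_cam" (4x4, takes a point from world to camera coordinates); the wrist camera has in their place "tool_from_camera" (4x4, takes a point from camera to tool coordinates, whose origin is the TCP and whose axes are the flange's). Camera axes: x right, y down, z forward; pixel columns grow to the right and rows downward; lengths in mm; the calibration is good to about 2 mm. A picture is of the moment at which its call begins: read the wrist's pose just before it. camera_params takes no time and is no camera call.
- ctrl.close_job(): hands the job in; it is judged then, once.
The state is a dict: "t": time; "qpos": joint angles; "qvel": joint speeds; "joint_torque": joint torques, N m; "ee_pos": TCP position; "orientation": TCP orientation; "ft_force": force on the tool from outside, world axes, zero at the start; "moment": the same for the moment, N m; "width": finger opening in mm; "grasp_force": force on a finger pad.
Only numpy, scipy, OpenCV 4.12 (cv2) and the standard library are available. Lean on these libraries where they do the work, as an engineer would, in place of code of your own. Each camera call takes 0.05 s, during which the arm holds its last target. There are 200 camera calls.

### The job

Load the three fixtures into the jig's T-track through its flared open end, in this order: the square-post stop first, then the saddle, then the bar-handled clamp. Each must be slid along the track under the lips until it is fully home: the stop against the closed end, the saddle against the stop and the clamp against the saddle. Let go of them and leave the jar, bowl, off-cut and router where they stand.

Things in the scene. Friction and masses are not known exactly. Their poses are not given: they have to be found in the camera images.
- track: fixed T-track jig: aluminium channel on a plywood board 332 x 120 x 12 mm. Origin on the bench under the middle of the lipped part; z up, +x the way fixtures are slid in, y across. Sliding floor 12 mm above the bench. Lips from x = -108 to +108 mm, 31 to 37 mm above the bench; slot between them 34 mm wide, channel under them 66 mm wide and 19 mm high. A foot pushed off-centre or skewed binds.
- track_mouth (a point): middle of the lips' open end, on the sliding floor (x = -108 mm of the track, same axes). From here back the channel has no lips: its side walls (31 mm above the bench) flare from 66 mm apart to 92 mm apart at x = -166 mm, and the bare floor reaches to x = -206 mm. Set a fixture's foot flat on this floor, then slide it in; no foot passes the lips from above.
- track_end (a point): foot of the closed end's wall, in the middle of the channel, on the sliding floor (x = +108 mm of the track, same axes). The wall is 37 mm high above the bench. The three feet (60, 80, 70 mm) together fill 210 of the 216 mm under the lips.
- stop_mid (a point): square-post stop, 100 mm tall, about 0.28 kg: aluminium foot 60 (x) x 60 (y) x 16 mm high, stem 30 x 24 (x, y) mm, then a plain beech post 36 x 36 mm from 36 to 100 mm above its underside. The point is on its axis, 50 mm above its underside; z up, x along the track when loaded (either way round).
- saddle_mid (a point): U-shaped saddle, 91 mm tall, about 0.34 kg: aluminium foot 80 (x) x 60 (y) x 16 mm high, stem 30 x 24 (x, y) mm, then a beech body 66 (x) x 44 (y) mm from 36 to 70 mm above its underside, with a 14 mm cheek at each x end up to 91 mm. The point is on its axis, 45.5 mm above its underside; z up, x along the track when loaded (either way round).
- clamp_mid (a point): bar-handled clamp, 80 mm tall, about 0.26 kg: aluminium foot 70 (x) x 60 (y) x 16 mm high, stem 30 x 24 (x, y) mm, 24 mm round neck, then a beech bar 66 (x) x 24 (y) mm from 50 to 80 mm above its underside. The point is on its axis, 40 mm above its underside; z up, x along the track when loaded (either way round).
- jar: bystander: amber glass jar, 52 mm across, 60 mm tall, origin under its centre; leave it alone
- bowl: bystander: wooden bowl, 120 mm across, 45 mm tall, origin under its centre; leave it alone
- offcut: bystander: timber off-cut 160 (x) x 60 (y) x 45 mm high, origin under its centre; leave it alone
- router: bystander: hand-held trim router standing on its base, 90 mm across, 173 mm tall, origin under its centre; leave it alone
There are look-alikes about, which are no part of the job. What is shaped like the part that bears stop_mid but purple is not meant.

How it is judged (in metres and radians):
On the way, in this order (a step that is already met when the one before it is completed fails the run):
1. the stop is in the track, under the lips (x of stop_mid in the frame of track between -0.05 and 0.085 m and y of stop_mid in the frame of track between -0.006 and 0.006 m and z of stop_mid in the frame of track below 0.068 m), for 0.1 s.
2. the saddle is in the track behind it, under the lips (x of saddle_mid in the frame of track between -0.05 and 0.02 m and y of saddle_mid in the frame of track between -0.006 and 0.006 m and z of saddle_mid in the frame of track below 0.0635 m), for 0.1 s.
At the end, for the whole second after the job is handed in: stop, saddle and clamp lie in the track under the lips in that order from the closed end, upright, in line with the track and at rest; fully home: the stop within 5 mm of the closed end, the saddle within 7 mm and the clamp within 9 mm of where they stand with all gaps closed (x of stop_mid in the frame of track between 0.073 and 0.082 m and y of stop_mid in the frame of track between -0.006 and 0.006 m and z of stop_mid in the frame of track between 0.057 and 0.067 m and angle between the x axis of each of stop_mid, saddle_mid, clamp_mid and the x axis of track, either way round below 0.1 rad and angle between each of stop_mid, saddle_mid, clamp_mid's own z axis and vertical below 0.08 rad and linear speed of each of stop, saddle, clamp below 0.01 m/s and x of saddle_mid in the frame of track between 0.001 and 0.012 m and y of saddle_mid in the frame of track between -0.006 and 0.006 m and z of saddle_mid in the frame of track between 0.0525 and 0.0625 m and x of clamp_mid in the frame of track between -0.076 and -0.063 m and y of clamp_mid in the frame of track between -0.006 and 0.006 m and z of clamp_mid in the frame of track between 0.047 and 0.057 m); the robot touches nothing.
It fails at once if the jar is moved by more than 20 mm (distance of jar from where it was at the start of the episode above 0.02 m).
It fails at once if the bowl is moved by more than 20 mm (distance of bowl from where it was at the start of the episode above 0.02 m).
It fails at once if the offcut is moved by more than 20 mm (distance of offcut from where it was at the start of the episode above 0.02 m).
It fails at once if the router is moved by more than 20 mm (distance of router from where it was at the start of the episode above 0.02 m).
It also fails if it takes over 72 s, if anything falls off the work surface, if the arm or the gripper's body presses on something with over 40 N, if the wrist force passes 120 N, or if a joint passes its speed limit or range.

## Working session

There is one attempt and no reset: what is moved stays moved. The work goes in short steps, Python scripts to look and compute and a tool call to move; the robot and the scene stay as the last step left them, time stands still between calls to the robot, and variables do not carry over. Pictures are saved under pics/ and viewed, at most 10 in all, crops included, and the job is handed in when it is done.

Besides the shell and the picture viewer there is one more tool, called by a JSON object that holds its "name" and its "arguments". arm_command: Moves the arm, as the interface text tells. Shifts and turns lie within -1 to 1; 1 stands for 80 mm of shift or 180 degrees of turn. Its arguments: {"type":"object","properties":{"rows":{"type":"array","items":{"type":"number"}}},"required":["rows"]}

```bash
mkdir -p pics; python3 - <<'E'
from workcell import ctrl
import cv2,numpy as np
np.set_printoptions(suppress=True,precision=4)
for n in("top","side"):
    p,d=ctrl.get_image(n); cv2.imwrite(f"pics/{n}.png",p[:,:,::-1]); np.savez(f"{n}.npz",p=p,d=d,**ctrl.camera_params(n))
    print(n,ctrl.camera_params(n))
print(ctrl.camera_params("wrist")); print(ctrl.get_obs())
E
```

```text
top {'camera_matrix': array([[443.6666,   0.    , 318.9846],
       [  0.    , 443.6666, 240.3598],
       [  0.    ,   0.    ,   1.    ]]), 'world_to_cam': array([[  -0.015 ,   -0.9997,   -0.0202,   30.989 ],
       [  -0.9967,    0.0166,   -0.0798,  566.541 ],
       [   0.0801,    0.0189,   -0.9966, 1143.3514],
       [   0.    ,    0.    ,    0.    ,    1.    ]])}
side {'camera_matrix': array([[437.901 ,   0.    , 312.6419],
       [  0.    , 437.901 , 245.9651],
       [  0.    ,   0.    ,   1.    ]]), 'world_to_cam': array([[ -0.7616,  -0.648 ,   0.0043, 416.6014],
       [ -0.3907,   0.4539,  -0.8008, 261.5875],
       [  0.517 ,  -0.6116,  -0.5989, 909.8621],
       [  0.    ,   0.    ,   0.    ,   1.    ]])}
{'camera_matrix': array([[332.6233,   0.    , 316.9942],
       [  0.    , 332.6233, 239.444 ],
       [  0.    ,   0.    ,   1.    ]]), 'tool_from_camera': array([[   0.0004,   -0.9524,   -0.3047,   83.815 ],
       [   1.    ,    0.0009,   -0.0016,    0.5758],
       [   0.0018,   -0.3047,    0.9524, -143.4253],
       [   0.    ,    0.    ,    0.    ,    1.    ]])}
{'t': 0.1, 'qpos': array([-1.205 ,  0.4238,  1.6306,  0.    ,  1.0886, -0.019 ]), 'qvel': array([ 0.0003, -0.0016, -0.001 ,  0.0002, -0.    , -0.0005]), 'joint_torque': array([  0.0006, -54.561 , -27.4326,   0.0645,   0.0188,  -0.    ]), 'ee_pos': array([ 234.464 , -578.8397,  240.9627]), 'orientation': array([-3.0822, -0.6004,  0.0004]), 'ft_force': array([-0.0982,  0.0317,  0.236 ]), 'moment': array([-0.0023,  0.0031, -0.0541]), 'grasp_force': 0.0, 'width': 88.11752496188491}
```

View pics/top.png

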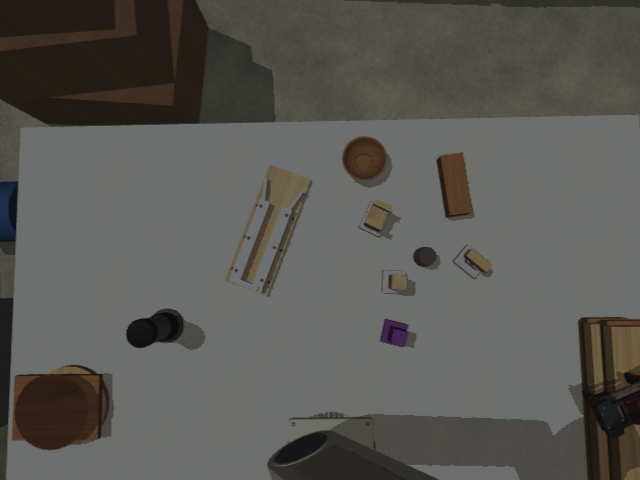

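View pics/side.png

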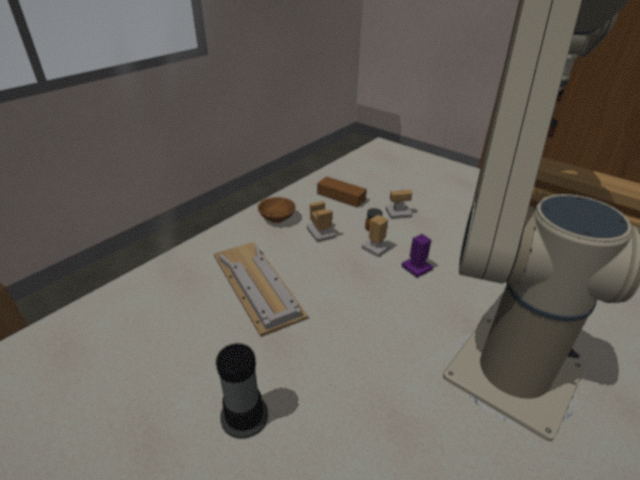

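The top view shows the track with its mouth at about (288,190) and its closed end at about (250,285). The stop with a beech post is at (395,282), the saddle at (377,217) and the clamp at (472,261). The jar is at (425,257), the bowl at (364,160), the off-cut at (455,185) and the router at (160,328). Two parts are stop-shaped: the beech one at (395,282) and the purple one at (395,333). The beech one is meant, because purple is excluded.

```bash
cat > h.py <<'E'
import numpy as np,cv2
from scipy.spatial.transform import Rotation as R
np.set_printoptions(suppress=True,precision=3)
def cloud(d,K,T):  # T cam->world ; returns HxWx3
    v,u=np.mgrid[:d.shape[0],:d.shape[1]]
    c=np.stack([(u-K[0,2])/K[0,0]*d,(v-K[1,2])/K[1,1]*d,d],-1)
    return c@T[:3,:3].T+T[:3,3]
def rect(P,m):
    (c,s,a)=cv2.minAreaRect(P[m][:,:2].astype(np.float32)); return np.array(c),np.array(s),a
E
python3 - <<'E'
from h import *
z=np.load("top.npz"); P=cloud(z['d'],z['camera_matrix'],np.linalg.inv(z['world_to_cam'])); Z=P[...,2]
print("bench z",np.median(Z[380:400,150:250]))
for n,(u0,v0,u1,v1) in dict(stop=(378,265,412,298),saddle=(355,195,398,242),clamp=(450,240,498,282)).items():
    B=np.zeros(Z.shape,bool);B[v0:v1,u0:u1]=1
    for lo,hi in((9,22),(55,110)):
        m=B&(Z>lo)&(Z<hi); print(n,lo,m.sum(),rect(P,m),np.median(Z[m]))
B=np.zeros(Z.shape,bool);B[160:300,220:315]=1
for lo,hi in((6,60),(27,42)):
    m=B&(Z>lo)&(Z<hi); print("track",lo,m.sum(),rect(P,m))
for p in [(364,160),(455,185),(425,257),(160,328)]: print(p,P[p[1],p[0]])
i=cv2.resize(z['p'][150:300,220:500,::-1],None,fx=2.85,fy=2.85,interpolation=cv2.INTER_CUBIC); cv2.imwrite("pics/crop.png",np.clip(i*1.8,0,255).astype(np.uint8))
E
```

```text
bench z -0.1709013360047038
stop 9 277 (array([ 456.358, -169.962]), array([58.248, 60.122]), 88.45144653320312) 15.51996638925607
stop 55 253 (array([ 456.172, -169.151]), array([36.225, 33.999]), 89.00924682617188) 99.02640567795333
saddle 9 219 (array([ 623.337, -124.804]), array([60.072, 78.249]), 63.67537307739258) 14.8238465674483
saddle 55 500 (array([ 624.264, -125.222]), array([43.894, 66.789]), 63.6213493347168) 72.96498617691088
clamp 9 326 (array([ 506.729, -372.775]), array([71.203, 60.448]), 49.66218566894531) 15.123584864227382
clamp 55 321 (array([ 507.236, -372.052]), array([65.383, 25.051]), 48.484073638916016) 78.0670565912967
track 6 5552 (array([600.311, 163.452]), array([238.25, 355.68]), 89.90364074707031)
track 27 2152 (array([582.794, 167.143]), array([107.424, 286.873]), 68.3217544555664)
(364, 160) [ 784.596 -102.682    3.783]
(455, 185) [ 703.325 -333.004   43.862]
(425, 257) [ 517.272 -245.131   62.911]
(160, 328) [355.968 401.41  124.639]
```

View pics/crop.png

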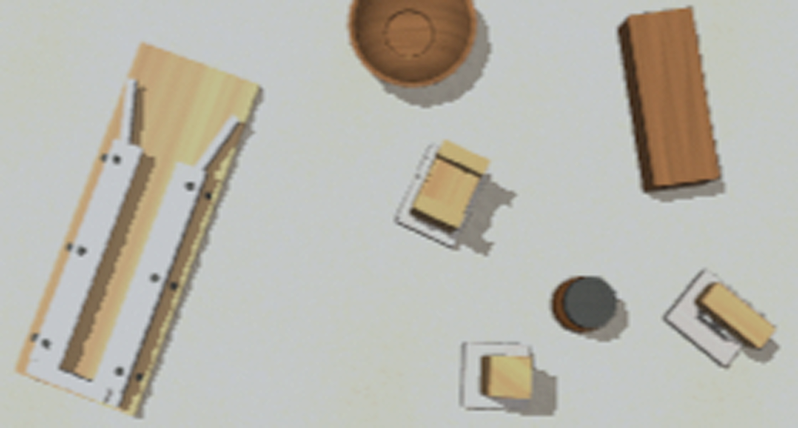

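The crop confirms the beech post stop at crop (510,375), with the saddle at (445,190) and the clamp at (735,315). The stop's stem (30 x 24 mm) decides which way is its x, so I'll look at it obliquely with the wrist camera. First I need the track's pose.

```bash
python3 - <<'E'
from h import *
z=np.load("top.npz"); P=cloud(z['d'],z['camera_matrix'],np.linalg.inv(z['world_to_cam'])); Z=P[...,2]
B=np.zeros(Z.shape,bool);B[160:300,220:315]=1
m=B&(Z>33.5)&(Z<42); q=P[m][:,:2]
c,s,a=rect(P,m); print(c,s,a,np.median(Z[m]))
# axis dir: from mouth (far x) to closed end; fit outer edges of board and lips per bin
th=np.radians(a if s[0]>s[1] else a+90)
for it in range(3):
    e=np.array([np.cos(th),np.sin(th)]); e*= -np.sign(e[0]); n=np.array([-e[1],e[0]])
    r=q-c; X=r@e; Y=r@n
    xs=[];ed=[]
    for x in np.arange(X.min()+15,X.max()-25,6):
        k=abs(X-x)<4; y=Y[k]; ed.append([y.min(),y[y<0].max(),y[y>0].min(),y.max()]); xs.append(x)
    ed=np.array(ed); f=[np.polyfit(xs,ed[:,i],1) for i in range(4)]; th=np.arctan2(e[1],e[0])+np.mean([g[0] for g in f]) 
    print(np.degrees(th)%360,np.round(f,3).tolist(),X.min(),X.max())
k=abs(Y)<14; print("closed wall inner face X",np.percentile(X[k],[0,2,50,98,100]), 'lips start',[np.percentile(X[(Y*sg>20)],[0,1]) for sg in(1,-1)])
k2=B&(Z>9)&(Z<15); r=P[k2][:,:2]-c; print("floor Y/X", np.percentile(r@n,[0,1,99,100]),np.percentile(r@e,[0,1,99,100]),np.median(Z[k2]))
E
```

```text
[580.677 168.184] [ 99.431 282.052] 69.1319351196289 36.716549520336116Traceback (most recent call last):
  File "<stdin>", line 13, in <module>
    return umr_minimum(a, axis, None, out, keepdims, initial, where)
ValueError: zero-size array to reduction operation minimum which has no identity
```

{"name": "arm_command", "arguments": {"rows": [0,0,0.02,0.7,-0.9,0,1,0,0,-0.03,1,-1,0,1,0,0,-0.03,1,-1,0,1]}}

```text
t: 0.4
ee_pos: [279.3, -471.2, 241.0]
orientation: [-3.047, -0.752, 0.0]
ft_force: [-0.8, 0.0, -0.5]
width: 88.0
grasp_force: 0.0
```

```bash
python3 - <<'E'
from h import *
z=np.load("top.npz"); P=cloud(z['d'],z['camera_matrix'],np.linalg.inv(z['world_to_cam'])); Z=P[...,2]
B=np.zeros(Z.shape,bool);B[160:300,220:315]=1
m=B&(Z>34)&(Z<42); q=P[m][:,:2]; c=np.array([580.7,168.2]); th=np.radians(159.1)
for it in range(3):
    e=np.array([np.cos(th),np.sin(th)]); n=np.array([-e[1],e[0]])
    X=(q-c)@e; Y=(q-c)@n; F=[]
    for lo,hi,fn in((-80,-25,np.min),(-30,0,np.max),(0,30,np.min),(25,80,np.max)):
        pts=[(x,fn(Y[(abs(X-x)<4)&(Y>lo)&(Y<hi)])) for x in np.arange(-65,95,6) if ((abs(X-x)<4)&(Y>lo)&(Y<hi)).any()]
        a=np.array(pts); F.append(np.polyfit(a[:,0],a[:,1],1))
    F=np.array(F); print(np.degrees(th),F.round(3).tolist()); th+=np.arctan(np.median(F[:,0]))
k=abs(Y)<13; print("wall X",np.percentile(X[k],[0,2,50,98,100]),'lips',[np.percentile(X[(Y*s>18)&(Y*s<30)],[0,1,99,100]) for s in(1,-1)])
E
```

```text
159.1 [[-0.009, -43.45], [-0.008, -16.138], [-0.007, 18.447], [-0.004, 45.775]]
158.67943831492957 [[-0.002, -43.429], [-0.001, -16.111], [0.0, 18.455], [0.003, 45.752]]
158.66710051676867 [[-0.002, -43.429], [-0.0, -16.112], [0.0, 18.455], [0.003, 45.752]]
wall X [126.929 127.243 133.476 140.29  140.64 ] lips [array([-88.898, -86.772, 139.146, 140.896]), array([-87.753, -85.847, 137.632, 139.913])]
```

{"name": "arm_command", "arguments": {"rows": [0,0,-0.15,0.9,-1,0,1,0,0,-0.15,0.9,-1,0,1,0,0,-0.15,0.9,-1,0,1,0,0,-0.15,0.9,-1,0,1]}}

```text
t: 0.8
ee_pos: [306.1, -369.9, 241.8]
orientation: [2.791, 1.442, -0.0]
ft_force: [0.2, -0.8, 0.3]
width: 87.8
grasp_force: 0.0
```

{"name": "arm_command", "arguments": {"rows": [0,0,-0.197,1,-0.22,0,1,0,0,-0.197,1,-0.22,0,1,0,0,-0.197,1,-0.22,0,1,0,0,-0.197,1,-0.22,0,1,0,0,-0.197,1,-0.22,0,1]}}

```text
t: 1.3
ee_pos: [338.4, -296.8, 241.8]
orientation: [2.225, 2.217, -0.0]
ft_force: [0.2, -0.6, 0.0]
width: 88.1
grasp_force: 0.0
```

{"name": "arm_command", "arguments": {"rows": [0,0,0,1,0.5,0,1,0,0,0,1,0.5,0,1]}}

```text
t: 1.5
ee_pos: [378.6, -216.3, 241.7]
orientation: [2.235, 2.207, 0.0]
ft_force: [0.5, -0.3, -0.1]
width: 87.9
grasp_force: 0.0
```

{"name": "arm_command", "arguments": {"rows": [0,0,0,1,0.5,0,1,0,0,0,1,0.5,0,1]}}

```text
t: 1.7
ee_pos: [419.4, -135.0, 241.9]
orientation: [2.232, 2.21, 0.001]
ft_force: [0.7, -0.3, 0.4]
width: 87.5
grasp_force: 0.0
```

{"name": "arm_command", "arguments": {"rows": [0,0,0,1,0.5,0,1,0,0,0,1,0.5,0,1]}}

```text
t: 1.9
ee_pos: [459.9, -54.6, 241.9]
orientation: [2.231, 2.211, 0.001]
ft_force: [1.0, -0.2, 0.3]
width: 88.1
grasp_force: 0.0
```

{"name": "arm_command", "arguments": {"rows": [0,0,0,0.55,0,1,1,0,0,0,0.55,0,1,1]}}

```text
t: 2.1
ee_pos: [460.2, -11.0, 161.1]
orientation: [2.228, 2.211, 0.003]
ft_force: [-0.2, -0.4, -0.4]
width: 87.5
grasp_force: 0.0
```

{"name": "arm_command", "arguments": {"rows": [0,0,0,0,0,0.75,1,0,0,0,0,0,0.75,1,0,0,0,0,0,0.75,1]}}

```text
t: 2.4
ee_pos: [457.8, -12.4, 100.5]
orientation: [-2.226, -2.213, 0.004]
ft_force: [1.5, -0.0, 1.0]
width: 87.7
grasp_force: 0.0
```

```bash
python3 - <<'E'
from workcell import ctrl
from h import *
o=ctrl.get_obs(); p,d=ctrl.get_image("wrist"); c=ctrl.camera_params("wrist")
T=np.eye(4);T[:3,:3]=R.from_rotvec(o['orientation']).as_matrix();T[:3,3]=o['ee_pos'];T=T@c['tool_from_camera']
np.savez("w1.npz",p=p,d=d,T=T,K=c['camera_matrix']); print(o['ee_pos'],o['orientation'],o['qpos'])
for w in [(456,-170,16),(456,-170,100)]:
    x=np.linalg.inv(T)@np.r_[w,1]; print(c['camera_matrix']@(x[:3]/x[2]))
cv2.imwrite("pics/w1.png",np.clip(p[:,:,::-1]*1.6,0,255).astype(np.uint8))
E
```

```text
[457.792 -12.385 100.5  ] [-2.226 -2.213  0.004] [-0.053  0.422  2.078 -0.     0.646 -0.047]
[316.675 423.548   1.   ]
[316.027 533.896   1.   ]
```

View pics/w1.png

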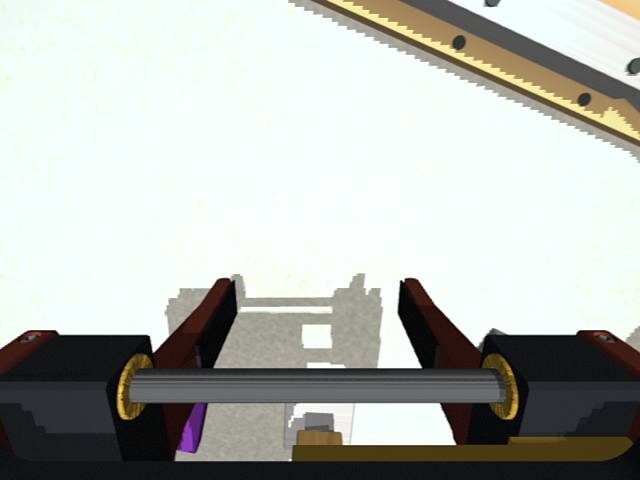

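The oblique wrist view shows the stop at the bottom, with its foot around (318,425), a grey stem at (318,420) and its post at (318,440). The gripper hides part of it. I'll measure the stem's width in the cloud.

```bash
python3 - <<'E'
from h import *
z=np.load("w1.npz"); P=cloud(z['d'],z['K'],z['T'])
p=z['p'].astype(int)
for v in range(402,446,3):
    q=P[v,280:360]; i=np.arange(280,360)
    m=(q[:,1]<-110)&(q[:,1]>-215)&(q[:,2]>18.5)
    if m.any(): print(v,i[m].min(),i[m].max(),"x",q[m,0].min(),q[m,0].max(),"w",np.ptp(q[m,0]),"y",np.median(q[m,1]),"z",np.median(q[m,2]))
    else: print(v,np.median(q,0))
E
```

```text
402 [458.476   8.947 178.734]
405 [ 458.527 -149.894   15.912]
408 [ 458.699 -153.178   15.845]
411 [ 458.694 -156.291   15.976]
414 304 328 x 445.3140150743673 465.74732184330406 w 20.433306768936745 y -156.4795238627393 z 18.970579370707753
417 304 332 x 445.39494356638534 469.1040813140703 w 23.709137747684963 y -157.10825678781217 z 21.52256689661155
420 304 332 x 445.59629218816997 469.00369155192857 w 23.4073993637586 y -156.99073998621276 z 24.72311287849263
423 304 332 x 445.6719998769017 468.8663240691505 w 23.194324192248814 y -157.54297806633184 z 27.213242946940312
426 304 332 x 445.7998905738853 468.7235226348975 w 22.9236320610122 y -157.14888871305536 z 30.558466983111515
429 304 332 x 445.9106354362397 468.62957983857217 w 22.718944402332454 y -157.17256711162835 z 33.436019923866894
432 296 339 x 439.8346839503257 473.9797306618958 w 34.1450467115701 y -154.0999991947421 z 39.07417271858368
435 296 340 x 439.9794957266241 474.6569778462756 w 34.67748211965147 y -154.22613042555614 z 41.72045937610366
438 296 340 x 440.1748041869065 474.4388585523797 w 34.264054365473214 y -154.61809669326163 z 44.071902170228114
441 295 341 x 439.43977039188076 475.2053149152245 w 35.76554452334375 y -154.50843400424623 z 46.82798087194941
444 295 341 x 439.75603692591676 475.00186578717455 w 35.24582886125779 y -154.31886489147365 z 49.589019686587704
```

The stem's 24 mm face is seen across world x, recessed 3 mm. So the stop's own x lies along world y, and the present yaw of 90° is the right one for the grasp. The centre is about (457,-171).

{"name": "arm_command", "arguments": {"rows": [0,0,0,0,0,-0.6,1,0,0,0,-0.2,0,-0.62,1]}}

```text
t: 2.65
ee_pos: [462.4, -28.2, 157.1]
orientation: [2.22, 2.213, 0.01]
ft_force: [-0.4, 0.6, 0.7]
width: 87.6
grasp_force: 0.0
```

{"name": "arm_command", "arguments": {"rows": [0,0,0,-0.6,0,0,1,0,0,0,-1,0,0,1]}}

```text
t: 2.85
ee_pos: [460.2, -110.5, 154.9]
orientation: [2.221, 2.213, 0.005]
ft_force: [0.8, 0.8, 0.1]
width: 88.0
grasp_force: 0.0
```

{"name": "arm_command", "arguments": {"rows": [0,0,0,-0.5,0,0,1,0,0,0,-0.78,0,0,1,0,0,0,-0.78,0,0,1]}}

```text
t: 3.15
ee_pos: [459.8, -173.9, 154.3]
orientation: [2.226, 2.209, 0.003]
ft_force: [1.0, 0.8, 0.2]
width: 87.8
grasp_force: 0.0
```

{"name": "arm_command", "arguments": {"rows": [0,0,0,0,0,0.5,1,0,0,0,0,0,0.95,1,0,0,0,0,0,0.95,1]}}

```text
t: 3.45
ee_pos: [456.3, -169.2, 73.7]
orientation: [-2.222, -2.215, 0.003]
ft_force: [-0.4, 0.4, -0.4]
width: 87.7
grasp_force: 0.0
```

{"name": "arm_command", "arguments": {"rows": [0,0,0,0,0,0,-1,0,0,0,0,0,0,-1,0,0,0,0,0,0,-1,0,0,0,0,0,0,-1,0,0,0,0,0,0,-1]}}

```text
t: 3.95
ee_pos: [458.7, -170.3, 76.1]
orientation: [2.222, 2.219, 0.001]
ft_force: [0.9, -0.1, 0.4]
width: 51.3
grasp_force: 0.0
```

{"name": "arm_command", "arguments": {"rows": [0,0,0,0,0,0,-1,0,0,0,0,0,0,-1,0,0,0,0,0,0,-1,0,0,0,0,0,0,-1]}}

```text
t: 4.35
ee_pos: [458.0, -170.2, 75.3]
orientation: [-2.223, -2.219, 0.0]
ft_force: [-1.9, -0.3, 4.4]
width: 36.4
grasp_force: 29.4
```

{"name": "arm_command", "arguments": {"rows": [0,0,0,0,0,-0.5,-1,0,0,0,0,0,-1,-1,0,0,0,0,0,-1,-1]}}

```text
t: 4.65
ee_pos: [460.9, -171.2, 159.0]
orientation: [2.218, 2.215, 0.005]
ft_force: [1.3, -0.4, -2.4]
width: 36.6
grasp_force: 29.4
```

```bash
python3 - <<'E'
from workcell import ctrl
from h import *
p,d=ctrl.get_image("top"); o=ctrl.get_obs(); c=ctrl.camera_params("top")
P=cloud(d,c['camera_matrix'],np.linalg.inv(c['world_to_cam']))
np.savez("t2.npz",p=p,d=d)
print(o['ee_pos'],o['orientation'],o['width'],o['grasp_force'])
g=P[255:300,370:420]; k=(g[...,2]>60); print(k.sum(), np.percentile(g[k][:,2],[5,50,95]))
E
```

```text
[ 459.598 -170.716  156.981] [2.22  2.217 0.003] 36.30303112832757 29.4069904088974
1438 [ 99.768 489.677 543.19 ]
```

{"name": "arm_command", "arguments": {"rows": [0,0,0,0.5,0.15,0,-1,0,0,0,1,0.3,0,-1]}}

```text
t: 4.9
ee_pos: [481.4, -89.9, 153.8]
orientation: [-2.225, -2.215, 0.002]
ft_force: [-0.2, 0.6, -3.2]
width: 36.0
grasp_force: 30.0
```

{"name": "arm_command", "arguments": {"rows": [0,0,0,0.5,0.25,0,-1,0,0,0,1,0.5,0,-1]}}

```text
t: 5.1
ee_pos: [521.5, -8.8, 153.3]
orientation: [-2.222, -2.217, 0.003]
ft_force: [0.7, -1.4, -3.5]
width: 36.2
grasp_force: 30.0
```

{"name": "arm_command", "arguments": {"rows": [0,0,0,0.5,0.35,0,-1,0,0,0,1,0.7,0,-1,0,0,0,1,0.7,0,-1]}}

```text
t: 5.4
ee_pos: [581.1, 74.0, 153.6]
orientation: [2.219, 2.224, 0.003]
ft_force: [0.5, -0.3, -2.3]
width: 35.8
grasp_force: 30.0
```

{"name": "arm_command", "arguments": {"rows": [0,0,-0.19,0.55,0.8,0,-1,0,0,-0.19,0.55,0.8,0,-1,0,0,-0.19,0.55,0.8,0,-1,0,0,-0.19,0.55,0.8,0,-1,0,0,-0.19,0.55,0.8,0,-1]}}

```text
t: 5.9
ee_pos: [641.1, 113.0, 152.7]
orientation: [-1.469, -2.773, 0.004]
ft_force: [0.3, 0.9, -3.6]
width: 35.7
grasp_force: 30.0
```

{"name": "arm_command", "arguments": {"rows": [0,0,-0.1915,-0.51,0.755,0,-1,0,0,-0.1915,-0.51,0.755,0,-1,0,0,-0.1915,-0.51,0.755,0,-1,0,0,-0.1915,-0.51,0.755,0,-1,0,0,-0.1915,-0.51,0.755,0,-1]}}

```text
t: 6.4
ee_pos: [714.5, 112.9, 153.4]
orientation: [-0.588, -3.084, 0.001]
ft_force: [-0.0, -0.1, -3.1]
width: 35.4
grasp_force: 30.0
```

{"name": "arm_command", "arguments": {"rows": [0,0,0,0,0,0,-1,0,0,0,0,0,0,-1]}}

```text
t: 6.6
ee_pos: [715.1, 113.4, 154.7]
orientation: [-0.591, -3.085, 0.0]
ft_force: [-0.9, 0.8, -2.7]
width: 35.7
grasp_force: 30.0
```

```bash
cat > tr.py <<'E'
from workcell import ctrl
from h import *
O=np.array([563.6,174.0]); A=158.67
def st():
    o=ctrl.get_obs(); M=R.from_rotvec(o['orientation']).as_matrix()
    a=np.radians(A); e=np.array([np.cos(a),np.sin(a)]); n=np.array([-e[1],e[0]])
    r=o['ee_pos'][:2]-O; print("t",o['t'],"track x,y",r@e,r@n,"z",o['ee_pos'][2],"yaw err",np.degrees(np.arctan2(M[1,0],M[0,0]))-A,"tilt",np.degrees(np.arccos(-M[2,2])),"F",o['ft_force'],"q",o['qpos'],o['width'])
if __name__=="__main__": st()
E
python3 tr.py
```

```text
t 6.6 track x,y -163.15220740435439 1.395456300921019 z 154.7444508293133 yaw err -0.3471975956089466 tilt 0.04824942635139214 F [-0.925  0.755 -2.728] q [ 0.141  0.659  1.442 -0.     1.041 -1.052] 35.70219985329885
```

```bash
cat > slot.py <<'E'
from tr import *
o=ctrl.get_obs(); p,d=ctrl.get_image("wrist"); c=ctrl.camera_params("wrist")
T=np.eye(4);T[:3,:3]=R.from_rotvec(o['orientation']).as_matrix();T[:3,3]=o['ee_pos'];T=T@c['tool_from_camera']
P=cloud(d,c['camera_matrix'],T); a=np.radians(A); e=np.array([np.cos(a),np.sin(a)]); n=np.array([-e[1],e[0]])
X=(P[...,:2]-O)@e; Y=(P[...,:2]-O)@n; Z=P[...,2]
m=(Z>33)&(Z<42)&(abs(Y)<70)&(X>-130)&(X<120)&(d>0)
print("lip z",np.median(Z[m]),"lips x",np.percentile(X[m&(abs(Y)>19)&(abs(Y)<28)],[0,1,50]))
L=[];x0=[]
for x in np.arange(-95,60,6):
    k=m&(abs(X-x)<3); y=Y[k]
    if (y>5).sum()>5 and (y<-5).sum()>5: L.append([y[y<0].max(),y[y>0].min()]);x0.append(x)
L=np.array(L); print(len(L),np.median(L,0),np.median(L.mean(1)),"slope deg",np.degrees(np.polyfit(x0,L.mean(1),1)[0]) if len(L)>2 else None)
np.savez("w.npz",p=p,d=d,T=T,K=c['camera_matrix']); st()
E
python3 slot.py
```

```text
lip z 37.42574604988539 lips x [-107.983 -106.541  -44.756]
18 [-14.985  18.94 ] 1.9519799700119598 slope deg 0.04967936442702233
t 6.65 track x,y -163.22352665704278 1.263545089057774 z 154.97138218334177 yaw err -0.2900796228729803 tilt 0.02995404598634614 F [-0.596  0.683 -3.5  ] q [ 0.141  0.659  1.441  0.     1.042 -1.053] 35.696484466556726
```

{"name": "arm_command", "arguments": {"rows": [0,0,-0.0015,-0.04,0.003,0.45,-1,0,0,-0.0015,-0.04,0.003,0.7,-1,0,0,-0.0015,-0.04,0.003,0.8,-1,0,0,-0.0015,-0.04,0.003,0.8,-1]}}

```text
t: 7.05
ee_pos: [717.7, 112.6, 90.0]
orientation: [-0.578, -3.086, 0.001]
ft_force: [-0.1, 0.1, -2.4]
width: 36.1
grasp_force: 30.0
```

{"name": "arm_command", "arguments": {"rows": [0,0,0,0,0,0.03,-1,0,0,0,0,0,0.03,-1]}}

```text
t: 7.25
ee_pos: [719.4, 112.8, 90.1]
orientation: [0.577, 3.086, 0.001]
ft_force: [0.1, 0.2, -2.9]
width: 35.9
grasp_force: 30.0
```

```bash
python3 tr.py
```

```text
t 7.25 track x,y -167.36132315149828 0.361733036434579 z 90.09116401897897 yaw err 0.15641090980133754 tilt 0.11212974332041893 F [ 0.086  0.163 -2.934] q [ 0.139  0.741  1.456 -0.     0.942 -1.062] 35.86671927082361
```

{"name": "arm_command", "arguments": {"rows": [0,0,0,0,-0.01,0.02,-1,0,0,0,0,-0.01,0.035,-1,0,0,0,0,-0.01,0.035,-1]}}

```text
t: 7.55
ee_pos: [719.0, 111.9, 87.7]
orientation: [0.576, 3.087, 0.001]
ft_force: [-1.4, -0.7, 4.6]
width: 35.5
grasp_force: 30.0
```

```bash
python3 tr.py
```

```text
t 7.55 track x,y -167.34353018948985 1.327744861555738 z 87.66352953460337 yaw err 0.17130962385147086 tilt 0.09619038377725482 F [-1.438 -0.74   4.625] q [ 0.138  0.744  1.458 -0.     0.938 -1.063] 35.48655385505949
```

{"name": "arm_command", "arguments": {"rows": [0,0,0,0.2,0,-0.005,-1,0,0,0,0.4,0,-0.005,-1,0,0,0,0.6,0,-0.005,-1]}}

```text
t: 7.85
ee_pos: [674.6, 129.3, 87.7]
orientation: [0.576, 3.085, 0.002]
ft_force: [1.7, 0.0, 1.5]
width: 35.7
grasp_force: 30.0
```

{"name": "arm_command", "arguments": {"rows": [0,0,0,0.2,0,0,-1,0,0,0,0.4,0,0,-1]}}

```text
t: 8.05
ee_pos: [644.6, 141.1, 87.7]
orientation: [0.576, 3.085, 0.002]
ft_force: [0.9, -1.3, 0.7]
width: 35.9
grasp_force: 30.0
```

```bash
python3 tr.py
```

```text
t 8.05 track x,y -87.47358004148124 1.19199004007393 z 87.73860520293161 yaw err 0.17534630969205978 tilt 0.21125531837634104 F [ 0.868 -1.282  0.681] q [ 0.198  0.661  1.631 -0.     0.846 -1.004] 35.86054291392406
```

{"name": "arm_command", "arguments": {"rows": [0,0,0,0.3,0,0,-1,0,0,0,0.6,0,0,-1,0,0,0,0.9,0,0,-1]}}

```text
t: 8.35
ee_pos: [577.4, 167.2, 87.7]
orientation: [0.576, 3.084, 0.002]
ft_force: [2.3, -1.0, 2.0]
width: 35.8
grasp_force: 30.0
```

{"name": "arm_command", "arguments": {"rows": [0,0,0,0.3,0,0,-1,0,0,0,0.6,0,0,-1,0,0,0,0.9,0,0,-1]}}

```text
t: 8.65
ee_pos: [510.3, 193.4, 87.7]
orientation: [0.576, 3.084, 0.003]
ft_force: [2.9, -0.7, 1.9]
width: 35.7
grasp_force: 30.0
```

```bash
python3 tr.py
```

```text
t 8.65 track x,y 56.7061610397827 1.2677179562715535 z 87.7429272837692 yaw err 0.17876642618304572 tilt 0.24585726341171274 F [ 2.887 -0.657  1.886] q [ 0.341  0.535  1.897 -0.     0.705 -0.861] 35.720899991465544
```

{"name": "arm_command", "arguments": {"rows": [0,0,0,0.1,0,0,-1,0,0,0,0.2,0,0,-1,0,0,0,0.22,0,0,-1]}}

```text
t: 8.95
ee_pos: [494.6, 199.7, 87.7]
orientation: [0.575, 3.085, 0.003]
ft_force: [3.9, -1.3, 5.9]
width: 36.1
grasp_force: 30.0
```

{"name": "arm_command", "arguments": {"rows": [0,0,0,0.03,0,0,-1,0,0,0,0.05,0,0,-1,0,0,0,0.05,0,0,-1]}}

```text
t: 9.25
ee_pos: [491.7, 201.1, 87.7]
orientation: [0.576, 3.084, 0.004]
ft_force: [2.4, -0.2, 7.9]
width: 35.8
grasp_force: 30.0
```

```bash
python3 tr.py
```

```text
t 9.25 track x,y 76.82655690016777 0.9192965617558574 z 87.65636533856738 yaw err 0.1595613127817046 tilt 0.26641444664730496 F [ 2.396 -0.226  7.852] q [ 0.366  0.52   1.929 -0.     0.688 -0.835] 35.81396367628714
```

{"name": "arm_command", "arguments": {"rows": [0,0,0,0.03,0,0,-1,0,0,0,0.05,0,0,-1,0,0,0,0.05,0,0,-1]}}

```text
t: 9.55
ee_pos: [488.2, 202.5, 87.7]
orientation: [0.577, 3.084, 0.004]
ft_force: [3.4, -1.2, 6.2]
width: 35.8
grasp_force: 30.0
```

```bash
python3 tr.py
```

```text
t 9.55 track x,y 80.62384931975679 0.872817141254622 z 87.6568585309335 yaw err 0.1420318752191747 tilt 0.28801224276629495 F [ 3.377 -1.244  6.161] q [ 0.371  0.517  1.935 -0.     0.684 -0.83 ] 35.8243407631843
```

{"name": "arm_command", "arguments": {"rows": [0,0,0,0.03,0,0,-1,0,0,0,0.05,0,0,-1,0,0,0,0.05,0,0,-1]}}

```text
t: 9.85
ee_pos: [486.2, 203.4, 88.1]
orientation: [0.575, 3.081, 0.004]
ft_force: [9.0, -6.6, 7.2]
width: 35.8
grasp_force: 30.0
```

```bash
python3 tr.py
```

```text
t 9.85 track x,y 82.80321733620399 0.8184260516975624 z 88.12800400861705 yaw err 0.19450108153381507 tilt 0.4666822730594031 F [ 9.007 -6.594  7.194] q [ 0.375  0.514  1.94  -0.003  0.679 -0.825] 35.8131883184327
```

{"name": "arm_command", "arguments": {"rows": [0,0,0,-0.02,0,0,1,0,0,0,-0.02,0,0,1,0,0,0,-0.02,0,0,1,0,0,0,-0.02,0,0,1]}}

```text
t: 10.25
ee_pos: [482.7, 202.7, 86.1]
orientation: [-0.576, -3.087, 0.001]
ft_force: [-1.0, 0.9, -0.3]
width: 64.2
grasp_force: 0.0
```

{"name": "arm_command", "arguments": {"rows": [0,0,0,0,0,-0.5,1,0,0,0,0,0,-1,1,0,0,0,0,0,-1,1]}}

```text
t: 10.55
ee_pos: [485.8, 204.1, 170.7]
orientation: [0.575, 3.082, 0.007]
ft_force: [0.9, 0.2, 0.2]
width: 86.5
grasp_force: 0.0
```

{"name": "arm_command", "arguments": {"rows": [0,0,0,-0.39,-0.4,0,1,0,0,0,-0.78,-0.8,0,1]}}

```text
t: 10.75
ee_pos: [518.1, 120.7, 166.2]
orientation: [-0.571, -3.089, -0.0]
ft_force: [0.6, 0.2, 0.5]
width: 88.0
grasp_force: 0.0
```

{"name": "arm_command", "arguments": {"rows": [0,0,0,-0.39,-0.4,0,1,0,0,0,-0.78,-0.8,0,1]}}

```text
t: 10.95
ee_pos: [553.3, 37.1, 165.6]
orientation: [-0.575, -3.087, 0.0]
ft_force: [1.4, 1.2, -0.5]
width: 88.0
grasp_force: 0.0
```

{"name": "arm_command", "arguments": {"rows": [0,0,0,-0.39,-0.4,0,1,0,0,0,-0.78,-0.8,0,1]}}

```text
t: 11.15
ee_pos: [588.4, -45.4, 165.4]
orientation: [-0.576, -3.087, -0.0]
ft_force: [0.6, 0.3, -0.7]
width: 87.6
grasp_force: 0.0
```

{"name": "arm_command", "arguments": {"rows": [0,0,0.029,-0.39,-0.4,0,1,0,0,0.029,-0.78,-0.8,0,1,0,0,0.029,-0.78,-0.8,0,1,0,0,0.029,-0.78,-0.8,0,1]}}

```text
t: 11.55
ee_pos: [622.9, -126.5, 165.1]
orientation: [-0.719, -3.056, -0.0]
ft_force: [-0.6, -0.1, -1.1]
width: 87.6
grasp_force: 0.0
```

```bash
python3 tr.py; python3 - <<'E'
from workcell import ctrl
from h import *
o=ctrl.get_obs(); p,d=ctrl.get_image("wrist"); c=ctrl.camera_params("wrist")
T=np.eye(4);T[:3,:3]=R.from_rotvec(o['orientation']).as_matrix();T[:3,3]=o['ee_pos'];T=T@c['tool_from_camera']
P=cloud(d,c['camera_matrix'],T);Z=P[...,2]; print(o['ee_pos'])
N=(np.hypot(P[...,0]-625,P[...,1]+125)<75)&(d>0)
for lo,hi in((12,20),(64,96)): m=N&(Z>lo)&(Z<hi); print(lo,m.sum(),rect(P,m),np.median(Z[m]))
p,d=ctrl.get_image("top"); c=ctrl.camera_params("top"); P=cloud(d,c['camera_matrix'],np.linalg.inv(c['world_to_cam'])); Z=P[...,2]
B=np.zeros(Z.shape,bool);B[160:310,220:315]=1
m=B&(Z>90)&(Z<118); print("stop",m.sum(),rect(P,m) if m.any() else 0)
E
```

```text
t 11.55 track x,y -164.57934005458128 258.38139322497534 z 165.0698602370379 yaw err -5.147270053711395 tilt 0.12145685710922449 F [-0.647 -0.091 -1.135] q [-0.219  0.53   1.655  0.     0.959 -1.328] 87.63212096064666
[ 622.922 -126.546  165.07 ]
12 1281 (array([ 624.076, -127.195]), array([60.03 , 79.708]), 63.636714935302734) 16.114502858273966
64 5769 (array([ 624.367, -127.366]), array([44.139, 66.745]), 63.707401275634766) 81.48392275175465
stop 241 (array([490.667, 202.56 ]), array([36.479, 36.105]), 68.94322967529297)
```

{"name": "arm_command", "arguments": {"rows": [0,0,0,-0.02,0.01,0.4,1,0,0,0,-0.02,0.01,0.7,1]}}

```text
t: 11.85
ee_pos: [625.1, -124.3, 109.9]
orientation: [0.714, 3.059, 0.0]
ft_force: [-0.5, -0.2, -0.8]
width: 88.0
grasp_force: 0.0
```

{"name": "arm_command", "arguments": {"rows": [0,0,0,0,0,0.4,1,0,0,0,0,0,0.71,1,0,0,0,0,0,0.71,1]}}

```text
t: 12.15
ee_pos: [622.3, -123.7, 50.3]
orientation: [-0.712, -3.053, -0.0]
ft_force: [0.3, -0.4, 0.0]
width: 87.7
grasp_force: 0.0
```

{"name": "arm_command", "arguments": {"rows": [0,0,0,0,0,0,-1,0,0,0,0,0,0,-1,0,0,0,0,0,0,-1,0,0,0,0,0,0,-1,0,0,0,0,0,0,-1]}}

```text
t: 12.65
ee_pos: [625.9, -126.1, 54.5]
orientation: [0.716, 3.058, 0.0]
ft_force: [0.5, 0.1, -0.1]
width: 51.5
grasp_force: 0.0
```

{"name": "arm_command", "arguments": {"rows": [0,0,0,0,0,0,-1,0,0,0,0,0,0,-1,0,0,0,0,0,0,-1]}}

```text
t: 12.95
ee_pos: [625.6, -126.2, 54.1]
orientation: [0.717, 3.058, -0.0]
ft_force: [-1.5, -0.2, 5.7]
width: 43.6
grasp_force: 30.0
```

```bash
python3 tr.py; python3 -c "
from workcell import ctrl;print(ctrl.get_obs()['ee_pos'])"
```

```text
t 12.95 track x,y -166.92028989785103 257.0585077631632 z 54.1287222901063 yaw err -5.046221536805945 tilt 0.021371213129065928 F [-1.512 -0.161  5.678] q [-0.218  0.687  1.687 -0.     0.767 -1.328] 43.618498555462715
[ 625.58419269 -126.16565335   54.12872229]
```

{"name": "arm_command", "arguments": {"rows": [0,0,-0.028,0,0,-0.4,-1,0,0,-0.028,0,0,-0.8,-1,0,0,-0.028,0,0,-0.8,-1]}}

```text
t: 13.25
ee_pos: [627.9, -126.5, 121.1]
orientation: [0.581, 3.081, -0.0]
ft_force: [1.2, -0.2, -3.4]
width: 44.1
grasp_force: 30.0
```

{"name": "arm_command", "arguments": {"rows": [0,0,0,0.1,0.5,0,-1,0,0,0,0.1,0.96,0,-1]}}

```text
t: 13.45
ee_pos: [644.4, -51.1, 116.1]
orientation: [-0.585, -3.084, 0.0]
ft_force: [0.2, -0.2, -3.3]
width: 43.9
grasp_force: 30.0
```

{"name": "arm_command", "arguments": {"rows": [0,0,0,0,0.5,0,-1,0,0,0,0,0.96,0,-1]}}

```text
t: 13.65
ee_pos: [673.2, 21.5, 115.6]
orientation: [-0.582, -3.085, 0.001]
ft_force: [0.4, -0.1, -3.9]
width: 43.9
grasp_force: 30.0
```

{"name": "arm_command", "arguments": {"rows": [0,0,0,0,0.5,0,-1,0,0,0,0,0.96,0,-1]}}

```text
t: 13.85
ee_pos: [701.1, 93.2, 115.3]
orientation: [-0.581, -3.085, 0.001]
ft_force: [0.0, 0.2, -2.7]
width: 43.8
grasp_force: 30.0
```

{"name": "arm_command", "arguments": {"rows": [0,0,0,0,0.32,0,-1,0,0,0,0,0.32,0,-1,0,0,0,0,0.32,0,-1,0,0,0,0,0.32,0,-1]}}

```text
t: 14.25
ee_pos: [710.0, 114.4, 116.2]
orientation: [-0.582, -3.085, 0.002]
ft_force: [0.3, -0.4, -3.5]
width: 43.8
grasp_force: 30.0
```

```bash
python3 tr.py; python3 slot.py
```

```text
t 14.25 track x,y -158.08399396815275 2.302115682473291 z 116.19781744791574 yaw err -0.04259448060906834 tilt 0.1467664119530437 F [ 0.259 -0.398 -3.473] q [ 0.143  0.699  1.469 -0.     0.977 -1.054] 43.781092899183555
lip z 37.406842694646485 lips x [-107.961 -106.646  -48.052]
17 [-14.921  18.942] 2.0112227872202526 slope deg 0.06249401962949717
t 14.3 track x,y -158.4134131771564 2.400718835898998 z 116.63760952252214 yaw err -0.06791332448858611 tilt 0.10762098402832224 F [ 0.231  0.253 -4.228] q [ 0.143  0.698  1.468 -0.     0.977 -1.054] 43.71213343526305
```

{"name": "arm_command", "arguments": {"rows": [0,0,0,0,0.014,0.3,-1,0,0,0,0,0.014,0.55,-1,0,0,0,0,0.014,0.6,-1,0,0,0,0,0.014,0.6,-1]}}

```text
t: 14.7
ee_pos: [710.9, 115.4, 68.9]
orientation: [-0.583, -3.085, 0.001]
ft_force: [0.7, 0.3, -3.2]
width: 43.7
grasp_force: 30.0
```

{"name": "arm_command", "arguments": {"rows": [0,0,0,0,0,0.02,-1,0,0,0,0,0,0.03,-1,0,0,0,0,0,0.03,-1]}}

```text
t: 15.0
ee_pos: [712.1, 116.4, 68.2]
orientation: [0.581, 3.086, 0.001]
ft_force: [0.4, -0.8, -3.2]
width: 44.0
grasp_force: 30.0
```

```bash
python3 tr.py
```

```text
t 15.0 track x,y -159.22978395980553 -0.3708280422673667 z 68.18437325213468 yaw err -0.009038128459337713 tilt 0.07691406516439521 F [ 0.428 -0.792 -3.198] q [ 0.146  0.761  1.478  0.     0.901 -1.053] 43.96561227555011
```

{"name": "arm_command", "arguments": {"rows": [0,0,0,0,-0.014,0.015,-1,0,0,0,0,-0.014,0.03,-1,0,0,0,0,-0.014,0.03,-1]}}

```text
t: 15.3
ee_pos: [711.6, 115.4, 66.2]
orientation: [0.581, 3.086, 0.0]
ft_force: [-3.5, -1.2, 5.5]
width: 43.6
grasp_force: 30.0
```

```bash
python3 tr.py
```

```text
t 15.3 track x,y -159.172526538394 0.7838679068321226 z 66.1621887635094 yaw err 0.003570541254418913 tilt 0.055713084293957035 F [-3.522 -1.226  5.524] q [ 0.144  0.763  1.479 -0.     0.898 -1.054] 43.629852201642386
```

{"name": "arm_command", "arguments": {"rows": [0,0,0,0.2,0,-0.005,-1,0,0,0,0.4,0,-0.005,-1,0,0,0,0.5,0,-0.005,-1]}}

```text
t: 15.6
ee_pos: [674.1, 130.4, 66.2]
orientation: [0.58, 3.085, 0.001]
ft_force: [2.0, 1.0, 0.2]
width: 43.9
grasp_force: 30.0
```

{"name": "arm_command", "arguments": {"rows": [0,0,0,0.2,0,0,-1,0,0,0,0.4,0,0,-1]}}

```text
t: 15.8
ee_pos: [645.2, 141.8, 66.2]
orientation: [0.581, 3.084, 0.002]
ft_force: [3.3, -1.1, 1.4]
width: 43.6
grasp_force: 30.0
```

```bash
python3 tr.py
```

```text
t 15.8 track x,y -87.72968406170607 0.32630159709597945 z 66.23545532457314 yaw err -0.00543306439996627 tilt 0.18824302485301084 F [ 3.34  -1.13   1.431] q [ 0.198  0.693  1.633 -0.     0.812 -1.   ] 43.62784203549624
```

{"name": "arm_command", "arguments": {"rows": [0,0,0,0.25,0,0,-1,0,0,0,0.5,0,0,-1,0,0,0,0.75,0,0,-1]}}

```text
t: 16.1
ee_pos: [589.1, 163.8, 66.2]
orientation: [0.581, 3.084, 0.002]
ft_force: [2.2, -0.8, 1.1]
width: 43.8
grasp_force: 30.0
```

{"name": "arm_command", "arguments": {"rows": [0,0,0,0.2,0,0,-1,0,0,0,0.3,0,0,-1,0,0,0,0.35,0,0,-1]}}

```text
t: 16.4
ee_pos: [562.9, 174.1, 66.2]
orientation: [0.58, 3.085, 0.002]
ft_force: [3.1, -0.5, 4.6]
width: 43.7
grasp_force: 30.0
```

```bash
python3 tr.py
```

```text
t 16.4 track x,y 0.702813833954872 0.13621521728873026 z 66.17795392783339 yaw err 0.03767297191802754 tilt 0.15309044092724777 F [ 3.142 -0.509  4.566] q [ 0.28   0.617  1.802 -0.     0.72  -0.919] 43.73490814245629
```

{"name": "arm_command", "arguments": {"rows": [0,0,0,0.03,0,0,-1,0,0,0,0.06,0,0,-1,0,0,0,0.06,0,0,-1]}}

```text
t: 16.7
ee_pos: [559.1, 175.7, 66.1]
orientation: [0.581, 3.085, 0.002]
ft_force: [2.7, 0.5, 6.4]
width: 43.8
grasp_force: 30.0
```

{"name": "arm_command", "arguments": {"rows": [0,0,0,0.03,0,0,-1,0,0,0,0.05,0,0,-1,0,0,0,0.05,0,0,-1]}}

```text
t: 17.0
ee_pos: [556.3, 176.9, 66.2]
orientation: [0.581, 3.083, 0.002]
ft_force: [4.6, -3.0, 5.2]
width: 43.9
grasp_force: 30.0
```

```bash
python3 tr.py
```

```text
t 17.0 track x,y 7.791805981981 -0.018793892016802777 z 66.23529057352506 yaw err 0.0011000926828899082 tilt 0.26327175183109797 F [ 4.608 -2.963  5.238] q [ 0.288  0.611  1.816 -0.001  0.711 -0.91 ] 43.93886178143488
```

{"name": "arm_command", "arguments": {"rows": [0,0,0,0.03,0,0,-1,0,0,0,0.04,0,0,-1,0,0,0,0.04,0,0,-1]}}

```text
t: 17.3
ee_pos: [555.8, 177.2, 66.7]
orientation: [0.578, 3.079, 0.003]
ft_force: [12.5, -9.3, 2.2]
width: 44.1
grasp_force: 30.0
```

```bash
python3 tr.py
```

```text
t 17.3 track x,y 8.464231654815938 -0.14965912924028266 z 66.6813713928364 yaw err 0.05135392621838264 tilt 0.5288766299535577 F [12.517 -9.274  2.172] q [ 0.29   0.608  1.82  -0.004  0.705 -0.907] 44.1242079132703
```

{"name": "arm_command", "arguments": {"rows": [0,0,0,-0.03,0,0,1,0,0,0,-0.03,0,0,1,0,0,0,-0.03,0,0,1,0,0,0,-0.03,0,0,1]}}

```text
t: 17.7
ee_pos: [552.4, 177.1, 64.8]
orientation: [-0.581, -3.086, 0.001]
ft_force: [-0.5, -1.3, -0.3]
width: 72.2
grasp_force: 0.0
```

{"name": "arm_command", "arguments": {"rows": [0,0,0,0,0,-0.5,1,0,0,0,0,0,-1,1,0,0,0,0,0,-1,1]}}

```text
t: 18.0
ee_pos: [555.9, 178.2, 149.9]
orientation: [0.58, 3.081, 0.006]
ft_force: [0.4, 0.4, 1.0]
width: 87.7
grasp_force: 0.0
```

{"name": "arm_command", "arguments": {"rows": [0,0,0,-0.14,-0.5,-0.1,1,0,0,0,-0.28,-0.95,-0.2,1]}}

```text
t: 18.2
ee_pos: [545.4, 98.0, 160.9]
orientation: [-0.577, -3.087, 0.001]
ft_force: [0.1, -0.1, 0.1]
width: 87.8
grasp_force: 0.0
```

{"name": "arm_command", "arguments": {"rows": [0,0,0,-0.14,-0.5,0,1,0,0,0,-0.28,-0.95,0,1]}}

```text
t: 18.4
ee_pos: [538.7, 18.0, 160.9]
orientation: [-0.58, -3.087, 0.0]
ft_force: [-0.5, -0.6, -0.2]
width: 88.1
grasp_force: 0.0
```

{"name": "arm_command", "arguments": {"rows": [0,0,0,-0.14,-0.5,0,1,0,0,0,-0.28,-0.95,0,1]}}

```text
t: 18.6
ee_pos: [531.8, -61.1, 160.6]
orientation: [-0.581, -3.086, 0.0]
ft_force: [0.8, -0.8, -1.2]
width: 87.9
grasp_force: 0.0
```

{"name": "arm_command", "arguments": {"rows": [0,0,0,-0.14,-0.5,0,1,0,0,0,-0.28,-0.95,0,1]}}

```text
t: 18.8
ee_pos: [525.0, -140.0, 160.5]
orientation: [-0.581, -3.086, -0.0]
ft_force: [0.4, 0.5, 0.4]
width: 87.8
grasp_force: 0.0
```

{"name": "arm_command", "arguments": {"rows": [0,0,0,-0.14,-0.5,0,1,0,0,0,-0.28,-0.95,0,1]}}

```text
t: 19.0
ee_pos: [518.3, -219.0, 160.5]
orientation: [-0.581, -3.086, -0.001]
ft_force: [0.7, 0.9, 0.6]
width: 87.8
grasp_force: 0.0
```

{"name": "arm_command", "arguments": {"rows": [0,0,0,-0.14,-0.5,0,1,0,0,0,-0.28,-0.95,0,1]}}

```text
t: 19.2
ee_pos: [511.6, -297.9, 160.5]
orientation: [-0.581, -3.086, -0.001]
ft_force: [0.6, -0.0, 0.5]
width: 87.7
grasp_force: 0.0
```

{"name": "arm_command", "arguments": {"rows": [0,0,0.2,-0.14,-0.5,0,1,0,0,0.2,-0.28,-0.95,0,1,0,0,0.2,-0.28,-0.95,0,1,0,0,0.2,-0.28,-0.95,0,1,0,0,0.2,-0.28,-0.95,0,1]}}

```text
t: 19.7
ee_pos: [505.1, -375.3, 160.2]
orientation: [-1.51, -2.753, -0.001]
ft_force: [-0.7, 0.5, 0.1]
width: 87.4
grasp_force: 0.0
```

{"name": "arm_command", "arguments": {"rows": [0,0,0.2,0,0,0,1,0,0,0.2,0,0,0,1,0,0,0.2,0,0,0,1,0,0,0.2,0,0,0,1,0,0,0.2,0,0,0,1]}}

```text
t: 20.2
ee_pos: [505.6, -374.8, 160.8]
orientation: [-2.284, -2.156, 0.0]
ft_force: [0.8, 0.9, -0.7]
width: 87.7
grasp_force: 0.0
```

{"name": "arm_command", "arguments": {"rows": [0,0,0.21,0,0,0,1,0,0,0.21,0,0,0,1,0,0,0.21,0,0,0,1,0,0,0.21,0,0,0,1,0,0,0.21,0,0,0,1]}}

```text
t: 20.7
ee_pos: [505.6, -375.0, 160.9]
orientation: [-2.859, -1.3, 0.0]
ft_force: [0.1, 0.5, -0.2]
width: 87.8
grasp_force: 0.0
```

```bash
python3 tr.py; python3 - <<'E'
from workcell import ctrl
from h import *
o=ctrl.get_obs(); p,d=ctrl.get_image("wrist"); c=ctrl.camera_params("wrist")
T=np.eye(4);T[:3,:3]=R.from_rotvec(o['orientation']).as_matrix();T[:3,3]=o['ee_pos'];print(T[:3]);Tt=T;T=T@c['tool_from_camera']
P=cloud(d,c['camera_matrix'],T);Z=P[...,2]
N=(np.hypot(P[...,0]-508,P[...,1]+372)<65)&(d>0)
for lo,hi in((12,20),(68,86)):
    m=N&(Z>lo)&(Z<hi); r=rect(P,m); print(lo,m.sum(),r,np.median(Z[m]), "in tool",(np.linalg.inv(Tt)@np.r_[r[0],60,1])[:2])
p,d=ctrl.get_image("top"); c=ctrl.camera_params("top"); P=cloud(d,c['camera_matrix'],np.linalg.inv(c['world_to_cam'])); Z=P[...,2]
B=np.zeros(Z.shape,bool);B[160:310,220:315]=1
m=B&(Z>65)&(Z<118); print("stop+saddle",m.sum(),rect(P,m))
E
```

```text
t 20.7 track x,y -145.6977843104344 532.4902612626828 z 160.93581398788 yaw err -109.75449167392269 tilt 0.033602440981907594 F [ 0.119  0.509 -0.227] q [-0.657  0.526  1.673  0.     0.943  0.06 ] 87.75740940945103
[[   0.657    0.754   -0.     505.63 ]
 [   0.754   -0.657    0.    -375.011]
 [   0.      -0.001   -1.     160.936]]
12 2830 (array([ 506.993, -374.503]), array([69.739, 60.099]), 49.46137619018555) 16.171213627952426 in tool [1.277 0.752]
68 2908 (array([ 507.098, -374.623]), array([65.776, 23.993]), 49.32096481323242) 80.06880146359167 in tool [1.257 0.911]
stop+saddle 782 (array([530.396, 188.236]), array([ 44.813, 121.076]), 68.56143188476562)
```

{"name": "arm_command", "arguments": {"rows": [0,0,-0.003,0.03,0.012,0.4,1,0,0,-0.003,0.03,0.012,0.7,1]}}

```text
t: 21.0
ee_pos: [508.3, -374.1, 104.7]
orientation: [2.849, 1.322, 0.001]
ft_force: [-0.5, -0.3, -1.3]
width: 87.5
grasp_force: 0.0
```

{"name": "arm_command", "arguments": {"rows": [0,0,0,0,0,0.3,1,0,0,0,0,0,0.53,1,0,0,0,0,0,0.53,1]}}

```text
t: 21.3
ee_pos: [506.4, -372.9, 60.1]
orientation: [-2.847, -1.318, 0.004]
ft_force: [-0.6, 0.6, -0.4]
width: 87.7
grasp_force: 0.0
```

{"name": "arm_command", "arguments": {"rows": [0,0,0,0,0,0,-1,0,0,0,0,0,0,-1,0,0,0,0,0,0,-1,0,0,0,0,0,0,-1,0,0,0,0,0,0,-1]}}

```text
t: 21.8
ee_pos: [508.3, -374.5, 63.5]
orientation: [2.853, 1.313, 0.001]
ft_force: [0.2, 0.2, 0.5]
width: 51.5
grasp_force: 0.0
```

{"name": "arm_command", "arguments": {"rows": [0,0,0,0,0,0,-1,0,0,0,0,0,0,-1,0,0,0,0,0,0,-1,0,0,0,0,0,0,-1,0,0,0,0,0,0,-1]}}

```text
t: 22.3
ee_pos: [508.0, -374.3, 62.9]
orientation: [-2.854, -1.313, 0.0]
ft_force: [-0.9, -0.4, 0.0]
width: 23.9
grasp_force: 30.0
```

{"name": "arm_command", "arguments": {"rows": [0,0,0,0,0,-0.4,-1,0,0,0,0,0,-1,-1,0,0,0,0,0,-1,-1]}}

```text
t: 22.6
ee_pos: [511.0, -376.6, 148.6]
orientation: [2.846, 1.309, 0.007]
ft_force: [0.6, -1.0, -1.6]
width: 24.0
grasp_force: 30.0
```

{"name": "arm_command", "arguments": {"rows": [0,0,-0.2,0,0,-0.2,-1,0,0,-0.2,0,0,-0.2,-1,0,0,-0.2,0,0,-0.2,-1,0,0,-0.2,0,0,-0.2,-1,0,0,-0.2,0,0,-0.2,-1]}}

```text
t: 23.1
ee_pos: [507.5, -373.9, 157.9]
orientation: [-2.305, -2.133, 0.0]
ft_force: [0.1, -0.4, -1.6]
width: 23.8
grasp_force: 30.0
```

{"name": "arm_command", "arguments": {"rows": [0,0,-0.2,0,0,0,-1,0,0,-0.2,0,0,0,-1,0,0,-0.2,0,0,0,-1,0,0,-0.2,0,0,0,-1,0,0,-0.2,0,0,0,-1]}}

```text
t: 23.6
ee_pos: [507.7, -374.1, 158.2]
orientation: [-1.537, -2.739, -0.0]
ft_force: [0.1, -0.3, -2.5]
width: 23.8
grasp_force: 30.0
```

{"name": "arm_command", "arguments": {"rows": [0,0,-0.207,0,0,0,-1,0,0,-0.207,0,0,0,-1,0,0,-0.207,0,0,0,-1,0,0,-0.207,0,0,0,-1,0,0,-0.207,0,0,0,-1]}}

```text
t: 24.1
ee_pos: [507.8, -374.2, 158.4]
orientation: [-0.582, -3.087, -0.0]
ft_force: [0.4, 0.1, -2.9]
width: 23.7
grasp_force: 30.0
```

```bash
python3 tr.py
```

```text
t 24.1 track x,y -147.3935702656571 530.9443105632458 z 158.42683706463984 yaw err -0.03323911270305757 tilt 0.036250486425588986 F [ 0.381  0.088 -2.946] q [-0.654  0.531  1.671  0.     0.94  -1.852] 23.690806094531926
```

{"name": "arm_command", "arguments": {"rows": [0,0,0,-0.08,0.5,0,-1,0,0,0,-0.16,0.97,0,-1]}}

```text
t: 24.3
ee_pos: [548.0, -306.5, 158.5]
orientation: [-0.593, -3.085, -0.0]
ft_force: [1.2, 0.0, -2.3]
width: 23.8
grasp_force: 30.0
```

{"name": "arm_command", "arguments": {"rows": [0,0,0,0,0.5,0,-1,0,0,0,0,0.97,0,-1]}}

```text
t: 24.5
ee_pos: [576.7, -232.9, 158.5]
orientation: [-0.59, -3.085, -0.0]
ft_force: [1.0, 0.1, -1.9]
width: 24.0
grasp_force: 30.0
```

{"name": "arm_command", "arguments": {"rows": [0,0,0,0,0.5,0,-1,0,0,0,0,0.97,0,-1]}}

```text
t: 24.7
ee_pos: [604.9, -160.4, 158.5]
orientation: [-0.59, -3.085, -0.0]
ft_force: [0.6, 0.3, -1.7]
width: 24.2
grasp_force: 30.0
```

{"name": "arm_command", "arguments": {"rows": [0,0,0,0,0.5,0,-1,0,0,0,0,0.97,0,-1]}}

```text
t: 24.9
ee_pos: [633.1, -88.1, 158.5]
orientation: [-0.59, -3.085, -0.0]
ft_force: [0.6, 0.1, -1.7]
width: 23.9
grasp_force: 30.0
```

{"name": "arm_command", "arguments": {"rows": [0,0,0,0,0.5,0,-1,0,0,0,0,0.97,0,-1]}}

```text
t: 25.1
ee_pos: [661.3, -15.8, 158.5]
orientation: [-0.589, -3.085, -0.0]
ft_force: [-0.5, 0.5, -3.2]
width: 24.0
grasp_force: 30.0
```

{"name": "arm_command", "arguments": {"rows": [0,0,0,0,0.5,0,-1,0,0,0,0,0.97,0,-1]}}

```text
t: 25.3
ee_pos: [689.5, 56.5, 158.4]
orientation: [-0.589, -3.085, 0.0]
ft_force: [0.3, -0.4, -2.4]
width: 23.9
grasp_force: 30.0
```

{"name": "arm_command", "arguments": {"rows": [0,0,0,0,0.5,0,-1,0,0,0,0,0.8,0,-1,0,0,0,0,0.8,0,-1,0,0,0,0,0.8,0,-1]}}

```text
t: 25.7
ee_pos: [712.0, 114.5, 158.1]
orientation: [-0.584, -3.086, 0.001]
ft_force: [-0.3, -1.4, -2.4]
width: 23.8
grasp_force: 30.0
```

```bash
python3 slot.py
```

```text
lip z 37.42509420286626 lips x [-107.595 -106.648  -59.621]
19 [-15.088  18.994] 1.9034313126591718 slope deg -1.00259555463507
t 25.75 track x,y -160.02275348069034 2.1778951649385285 z 158.20041110787557 yaw err -0.13611092548842407 tilt 0.08641810440621381 F [ 0.139  0.154 -2.36 ] q [ 0.142  0.652  1.447 -0.     1.044 -1.054] 23.848886800742594
```

{"name": "arm_command", "arguments": {"rows": [0,0,0,0,0,0.4,-1,0,0,0,0,0,0.8,-1,0,0,0,0,0,0.98,-1,0,0,0,0,0,0.98,-1,0,0,0,0,0,0.98,-1]}}

```text
t: 26.25
ee_pos: [713.0, 113.7, 81.2]
orientation: [0.583, 3.086, 0.0]
ft_force: [0.4, 0.0, -1.8]
width: 23.9
grasp_force: 30.0
```

{"name": "arm_command", "arguments": {"rows": [0,0,0,0,0,0.015,-1,0,0,0,0,0,0.03,-1,0,0,0,0,0,0.03,-1]}}

```text
t: 26.55
ee_pos: [713.0, 114.4, 79.1]
orientation: [0.581, 3.086, 0.001]
ft_force: [-0.0, -0.4, -2.9]
width: 23.9
grasp_force: 30.0
```

```bash
python3 tr.py
```

```text
t 26.55 track x,y -160.86606950114978 1.1298393260968225 z 79.05089308576292 yaw err -0.005304513562435886 tilt 0.0800411520411077 F [-0.013 -0.408 -2.909] q [ 0.143  0.748  1.474  0.     0.918 -1.056] 23.87235588114057
```

{"name": "arm_command", "arguments": {"rows": [0,0,0,0,0.005,0.02,-1,0,0,0,0,0.005,0.04,-1,0,0,0,0,0.005,0.04,-1]}}

```text
t: 26.85
ee_pos: [712.8, 114.8, 74.9]
orientation: [0.581, 3.087, 0.0]
ft_force: [0.2, 0.7, 1.7]
width: 23.8
grasp_force: 30.0
```

```bash
python3 tr.py
```

```text
t 26.85 track x,y -160.50014926859492 0.8548328673102535 z 74.87845938439784 yaw err 0.002448414817934008 tilt 0.011875604873116152 F [0.2   0.729 1.688] q [ 0.143  0.753  1.474  0.     0.913 -1.055] 23.832032070221388
```

{"name": "arm_command", "arguments": {"rows": [0,0,0,0.2,0,0.004,-1,0,0,0,0.4,0,0.004,-1,0,0,0,0.5,0,0.004,-1]}}

```text
t: 27.15
ee_pos: [675.0, 129.6, 75.0]
orientation: [0.581, 3.087, 0.0]
ft_force: [-0.3, -1.0, -0.7]
width: 24.0
grasp_force: 30.0
```

{"name": "arm_command", "arguments": {"rows": [0,0,0,0.2,0,0,-1,0,0,0,0.4,0,0,-1,0,0,0,0.52,0,0,-1]}}

```text
t: 27.45
ee_pos: [636.3, 144.8, 74.9]
orientation: [0.581, 3.087, 0.0]
ft_force: [0.6, 0.0, -2.0]
width: 23.8
grasp_force: 30.0
```

{"name": "arm_command", "arguments": {"rows": [0,0,0,0.03,0,0,-1,0,0,0,0.06,0,0,-1,0,0,0,0.06,0,0,-1]}}

```text
t: 27.75
ee_pos: [632.6, 146.2, 74.8]
orientation: [0.582, 3.087, 0.001]
ft_force: [-0.4, 2.3, 1.4]
width: 23.9
grasp_force: 30.0
```

```bash
python3 tr.py
```

```text
t 27.75 track x,y -74.41364006108917 0.7436496138621238 z 74.77467479205252 yaw err -0.011685891466584053 tilt 0.02891254247648014 F [-0.366  2.252  1.439] q [ 0.209  0.669  1.657  0.     0.815 -0.99 ] 23.894607765600444
```

{"name": "arm_command", "arguments": {"rows": [0,0,0,0.03,0,0,-1,0,0,0,0.06,0,0,-1,0,0,0,0.06,0,0,-1]}}

```text
t: 28.05
ee_pos: [628.1, 147.9, 74.9]
orientation: [0.581, 3.086, 0.0]
ft_force: [1.9, 0.5, 2.8]
width: 23.8
grasp_force: 30.0
```

{"name": "arm_command", "arguments": {"rows": [0,0,0,0.02,0,0,-1,0,0,0,0.035,0,0,-1,0,0,0,0.035,0,0,-1]}}

```text
t: 28.35
ee_pos: [625.4, 149.0, 74.8]
orientation: [0.581, 3.087, 0.0]
ft_force: [3.2, 0.3, 3.5]
width: 24.1
grasp_force: 30.0
```

```bash
python3 tr.py
```

```text
t 28.35 track x,y -66.66139545680758 0.800925105869177 z 74.83145035038073 yaw err 0.0012641156880022208 tilt 0.04297464682641198 F [3.205 0.28  3.527] q [ 0.215  0.661  1.673 -0.     0.807 -0.983] 24.05752417196362
```

{"name": "arm_command", "arguments": {"rows": [0,0,0,0.02,0,0,-1,0,0,0,0.04,0,0,-1,0,0,0,0.04,0,0,-1]}}

```text
t: 28.65
ee_pos: [624.3, 149.6, 75.2]
orientation: [0.58, 3.083, 0.001]
ft_force: [8.4, -4.8, 1.7]
width: 23.8
grasp_force: 30.0
```

```bash
python3 tr.py
```

```text
t 28.65 track x,y -65.41518630672142 0.6476789680875857 z 75.18400363051967 yaw err 0.029094490157319797 tilt 0.2785362664718512 F [ 8.37  -4.827  1.706] q [ 0.217  0.659  1.678 -0.002  0.801 -0.98 ] 23.815299782513417
```

{"name": "arm_command", "arguments": {"rows": [0,0,0,0.02,0,0,-1,0,0,0,0.035,0,0,-1,0,0,0,0.035,0,0,-1]}}

```text
t: 28.95
ee_pos: [622.7, 150.3, 75.8]
orientation: [0.579, 3.081, 0.001]
ft_force: [9.7, -6.5, 3.9]
width: 23.9
grasp_force: 30.0
```

{"name": "arm_command", "arguments": {"rows": [0,0,0,-0.06,0,0,1,0,0,0,-0.06,0,0,1,0,0,0,-0.06,0,0,1,0,0,0,-0.06,0,0,1,0,0,0,-0.06,0,0,1]}}

```text
t: 29.45
ee_pos: [623.4, 149.5, 74.2]
orientation: [-0.581, -3.086, 0.001]
ft_force: [-1.0, 0.1, 0.8]
width: 60.3
grasp_force: 0.0
```

{"name": "arm_command", "arguments": {"rows": [0,0,0,0,0,-0.5,1,0,0,0,0,0,-1,1]}}

```text
t: 29.65
ee_pos: [622.6, 149.2, 153.9]
orientation: [-0.581, -3.084, 0.002]
ft_force: [0.2, 0.7, 0.3]
width: 76.3
grasp_force: 0.0
```

{"name": "arm_command", "arguments": {"rows": [0,0,0,0,0,-0.5,1,0,0,0,0,0,-1,1]}}

```text
t: 29.85
ee_pos: [623.5, 149.4, 235.9]
orientation: [-0.581, -3.087, 0.0]
ft_force: [-0.4, -0.4, 0.1]
width: 87.5
grasp_force: 0.0
```

{"name": "arm_command", "arguments": {"rows": [0,0,0,0,-1,0,1,0,0,0,0,-1,0,1]}}

```text
t: 30.05
ee_pos: [594.5, 73.9, 236.1]
orientation: [0.579, 3.086, 0.0]
ft_force: [-0.3, -0.3, -0.2]
width: 87.7
grasp_force: 0.0
```

{"name": "arm_command", "arguments": {"rows": [0,0,0,0,-1,0,1,0,0,0,0,-1,0,1,0,0,0,0,-1,0,1]}}

```text
t: 30.35
ee_pos: [564.1, -2.3, 234.5]
orientation: [-0.586, -3.085, 0.001]
ft_force: [-0.0, 0.3, -0.2]
width: 88.1
grasp_force: 0.0
```

```bash
python3 tr.py; python3 - <<'E'
from workcell import ctrl
from h import *
p,d=ctrl.get_image("top"); c=ctrl.camera_params("top"); P=cloud(d,c['camera_matrix'],np.linalg.inv(c['world_to_cam'])); Z=P[...,2]
a=np.radians(158.67); e=np.array([np.cos(a),np.sin(a)]); n=np.array([-e[1],e[0]]); O=np.array([561.8,174.3])
X=(P[...,:2]-O)@e; Y=(P[...,:2]-O)@n
for nm,x,lo,hi in(("stop",78,105,118),("saddle",7,72,110),("clamp",-68,85,98)):
    m=(abs(X-x)<37)&(abs(Y)<35)&(Z>lo)&(Z<hi); r=rect(P,m); print(nm,m.sum(),"x",(r[0]-O)@e,"y",(r[0]-O)@n,r[1],r[2],"z",np.percentile(Z[m],[5,50,95]))
cv2.imwrite("pics/fin.png",np.clip(cv2.resize(p[150:310,200:420,::-1],None,fx=3,fy=3)*1.8,0,255).astype(np.uint8))
E
```

```text
t 30.35 track x,y -64.58087018821426 164.08727208078855 z 234.49882635546797 yaw err -0.18680102455246583 tilt 0.08566861673056989 F [-0.018  0.326 -0.166] q [-0.025  0.344  1.772 -0.001  1.028 -1.22 ] 88.12028191228505
stop 226 x 76.92075326338896 y -0.6146638378761773 [36.032 36.046] 69.247314453125 z [107.798 111.318 114.932]
saddle 501 x 6.968034574995234 y -1.2969088662445476 [44.391 65.765] 68.75318908691406 z [ 78.703  83.963 104.69 ]
clamp 251 x -68.26711782838576 y -0.5881016961597324 [24.096 65.378] 68.005126953125 z [87.555 91.304 94.494]
```

View pics/fin.png

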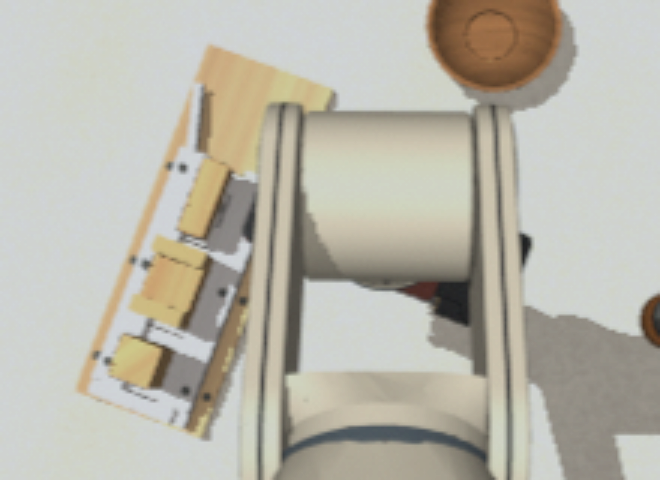

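The final picture shows the stop at crop (138,360), the saddle at (172,280) and the clamp at (205,198), all lined up in the slot. They measure x = 77, 7 and -68 mm with |y| under 1.5 mm, so all three are home.

```bash
python3 -c "
from workcell import ctrl; print(ctrl.close_job())"
```

```text
the job is handed in; nothing more can be done
None
```

The stop, saddle and clamp are loaded in that order, fully home by the last top-camera measurement (x = 77, 7 and -68 mm), and released; the job was handed in at about 30 s, and the hand-in returned no verdict.

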